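# Spice row from the wire rack to the beech rack

## Task

The wire rack has to go, so move the four seasonings that stand in it to the empty beech rack, one to a well, standing on the floor of the well. Keep them in the same left-to-right order as they stand now, because the cook reaches for them without looking. Lift them out and set them down upright, neither dropping them into the wells nor tipping any over, and leave the tin, the sweet jar and the garlic where they are.

Things in the scene. Friction and masses are not known exactly. Their poses are not given: they have to be found in the camera images.
- pepper_mill: turned wooden pepper mill, the tallest of the four: 170 mm tall, foot 58 mm in diameter, with a round head 49 mm wide centred about 141 mm above the foot (a metal knob 12 mm wide on top, from 158 to 170 mm). The head does not turn. 0.13 to 0.25 kg. Origin at the centre of its underside, z up; its yaw means nothing. (Only the one in the wire rack counts; its twin by the window is part of the room.)
- spice_jar_a: spice jar with a red lid, 45 mm in diameter, 106 mm tall; the lid is a plain cylinder 45 mm wide from 85 to 106 mm above the foot. Glass, 0.08 to 0.15 kg. Origin at the centre of its underside, z up; its yaw means nothing. (Only the one in the wire rack counts; its twin by the window is part of the room.)
- salt_shaker: clear salt shaker with a domed grey top, the smallest of the four: 90 mm tall, body 44 mm in diameter up to 74 mm above the foot, top about 34 mm wide. 0.07 to 0.14 kg. Origin at the centre of its underside, z up; its yaw means nothing. (Only the one in the wire rack counts; its twin by the window is part of the room.)
- spice_jar_b: spice jar with a green lid, 45 mm in diameter, 106 mm tall; the lid is a plain cylinder 45 mm wide from 85 to 106 mm above the foot. Glass, 0.08 to 0.15 kg. Origin at the centre of its underside, z up; its yaw means nothing. (Only the one in the wire rack counts; its twin by the window is part of the room.)
- wire_rack: fixed chromed wire rack, 350 x 80 mm, holding the row (any order). Places at y = +126, +42, -42, -126 mm, x = 0 in its frame. Their floor is 10 mm above the worktop; a wire ring 70 mm wide inside round each, top at 46 mm; end bows 69 mm high. Origin on the worktop under its centre; y along the row to the robot's left, x away from the robot (yaw up to 0.1 rad)
- beech_rack: fixed beech rack, 361 x 96 mm, empty. Round wells 70 mm wide at y = +126, +42, -42, -126 mm, x = 0 in its frame. Well floor 14 mm above the worktop, rim 44 mm, end cheeks 60 mm. About 430 mm left or right of the wire rack. Origin on the worktop under its centre; y along the row to the robot's left, x away from the robot (yaw up to 0.25 rad)
- tin: bystander: short food tin with a green label, 75 mm in diameter, 58 mm tall, behind the left-hand rack; origin at its underside
- sweet_jar: bystander: glass jar of sweets with a green lid, 89 mm in diameter, 137 mm tall, behind the racks; origin at its underside
- garlic: bystander: garlic bulb, 60 mm in diameter, 59 mm tall, behind the racks; origin at its underside
Mind the look-alikes: they are no part of the job. What is shaped like the spice_jar_a but blue or orange is not meant.

How it is judged:
At the end, for the whole second after the job is handed in: Each seasoning stands upright (0.1 rad) on the floor of its own beech-rack well (within 13 mm of the centre in x and y), released and at rest, in the left-to-right order it had in the wire rack: so each has moved 388 to 472 mm, the racks being about 430 mm and the wells 84 mm apart (x of pepper_mill in the frame of beech_rack between -0.013 and 0.013 m and (y of pepper_mill in the frame of beech_rack between 0.113 and 0.139 m or y of pepper_mill in the frame of beech_rack between 0.029 and 0.055 m or y of pepper_mill in the frame of beech_rack between -0.055 and -0.029 m or y of pepper_mill in the frame of beech_rack between -0.139 and -0.113 m) and z of pepper_mill in the frame of beech_rack between 0.01 and 0.019 m and angle between each of pepper_mill, spice_jar_a, salt_shaker, spice_jar_b's own z axis and vertical below 0.1 rad and distance of pepper_mill from where it was at the start of the episode between 0.388 and 0.472 m and linear speed of each of pepper_mill, spice_jar_a, salt_shaker, spice_jar_b below 0.02 m/s and contact force between each of pepper_mill, spice_jar_a, salt_shaker, spice_jar_b and the fingers below 0.05 N and x of spice_jar_a in the frame of beech_rack between -0.013 and 0.013 m and (y of spice_jar_a in the frame of beech_rack between 0.113 and 0.139 m or y of spice_jar_a in the frame of beech_rack between 0.029 and 0.055 m or y of spice_jar_a in the frame of beech_rack between -0.055 and -0.029 m or y of spice_jar_a in the frame of beech_rack between -0.139 and -0.113 m) and z of spice_jar_a in the frame of beech_rack between 0.01 and 0.019 m and distance of spice_jar_a from where it was at the start of the episode between 0.388 and 0.472 m and x of salt_shaker in the frame of beech_rack between -0.013 and 0.013 m and (y of salt_shaker in the frame of beech_rack between 0.113 and 0.139 m or y of salt_shaker in the frame of beech_rack between 0.029 and 0.055 m or y of salt_shaker in the frame of beech_rack between -0.055 and -0.029 m or y of salt_shaker in the frame of beech_rack between -0.139 and -0.113 m) and z of salt_shaker in the frame of beech_rack between 0.01 and 0.019 m and distance of salt_shaker from where it was at the start of the episode between 0.388 and 0.472 m and x of spice_jar_b in the frame of beech_rack between -0.013 and 0.013 m and (y of spice_jar_b in the frame of beech_rack between 0.113 and 0.139 m or y of spice_jar_b in the frame of beech_rack between 0.029 and 0.055 m or y of spice_jar_b in the frame of beech_rack between -0.055 and -0.029 m or y of spice_jar_b in the frame of beech_rack between -0.139 and -0.113 m) and z of spice_jar_b in the frame of beech_rack between 0.01 and 0.019 m and distance of spice_jar_b from where it was at the start of the episode between 0.388 and 0.472 m); the robot touches nothing.
It fails at once if a seasoning is tipped over (more than 0.5 rad) (angle between any of pepper_mill, spice_jar_a, salt_shaker, spice_jar_b's own z axis and vertical above 0.5 rad).
It fails at once if a seasoning is dropped or rammed into the beech rack (faster than 0.6 m/s with its foot below 45 mm, as after a fall of about 18 mm) ((z of pepper_mill in the frame of beech_rack below 0.045 m and x of pepper_mill in the frame of beech_rack between -0.05 and 0.05 m and y of pepper_mill in the frame of beech_rack between -0.18 and 0.18 m and linear speed of pepper_mill above 0.6 m/s) or (z of spice_jar_a in the frame of beech_rack below 0.045 m and x of spice_jar_a in the frame of beech_rack between -0.05 and 0.05 m and y of spice_jar_a in the frame of beech_rack between -0.18 and 0.18 m and linear speed of spice_jar_a above 0.6 m/s) or (z of salt_shaker in the frame of beech_rack below 0.045 m and x of salt_shaker in the frame of beech_rack between -0.05 and 0.05 m and y of salt_shaker in the frame of beech_rack between -0.18 and 0.18 m and linear speed of salt_shaker above 0.6 m/s) or (z of spice_jar_b in the frame of beech_rack below 0.045 m and x of spice_jar_b in the frame of beech_rack between -0.05 and 0.05 m and y of spice_jar_b in the frame of beech_rack between -0.18 and 0.18 m and linear speed of spice_jar_b above 0.6 m/s)).
It fails at once if the tin, the sweet jar or the garlic is moved by more than 20 mm (distance of any of tin, sweet_jar, garlic from where it was at the start of the episode above 0.02 m).
It also fails if it takes over 118 s, if anything falls off the work surface, if the arm or the gripper's body presses on something with over 40 N, if the wrist force passes 120 N, or if a joint passes its speed limit or range.

## Robot

A 7-joint arm with a two-finger parallel gripper is mounted at the origin on a cart in front of the work surface, level with it; the furniture and walls round the work are solid. World frame = base frame: x ahead of the robot, y to its left, z up, the work surface at z = 0. Lengths are in m, angles in rad, forces in N, time in s.
With the tool pointing down it reaches from about 0.35 to 0.9 m from the base axis. Payload 8.1 kg.
Tool frame: the origin (TCP) lies midway between the tips of the shut fingers; the grasp point (between the pads) lies 19 mm behind it; z points along the fingers, y is the line along which they close (so a half turn about z gives the same grasp; the last joint's range is limited). The gripper opens to 92 mm and grips with 3 to 60 N. Pads are 19 mm wide; open, the fingers measure 130 mm over their backs; the gripper's body (75 mm by 190 mm) begins 47 mm behind the grasp point.
Start: joints at [-1.31, 0.434, 0.025, 1.573, -0.012, 1.134, -0.075], TCP at [0.222, 0.584, 0.227] pointing down, gripper open.
Joint ranges: [-2.62, 2.62], [-0.44, 2.09], [-1.27, 1.32], [0.08, 2.57], [-1.32, 4.46], [0.12, 2], [-2.74, 2.74]. Speed limits (rad/s): [2.22, 2.22, 3.01, 3.01, 3.14, 3.14, 3.14].

## Interface

Orientations are given as a rotation vector (axis times angle).
In Python, from cell import arm gives the robot as it stands.
- The arm moves only by the tool carry_out, never from a script. Its arguments are lists of equal length, an entry for each row: "claw": the finger opening in cm, from 0 to 9.18; "delta_pos": the shift along the tool's x, y, z in cm, a list of three; "angular": the turn, a rotation vector about the tool's x, y, z in rad, a list of three. In form: {"claw": [claw, ...], "delta_pos": [[dx, dy, dz], ...], "angular": [[ax, ay, az], ...]}. A call has 1 to 20 rows; each row shifts and turns the commanded pose from where the row before left it, along the tool's axes as they then stand; what a row does not reach is not made up. A row lasts 1/10 s, in which the tool goes at most 50 mm and 8.59 degrees, less where a joint would pass 70% of its speed; a pose out of reach is approached as far as the arm can. A call with a gripper value outside its range is refused whole. The fingers move at their own pace and stop on an object; "force" is the grip in N (left out, the last holds). Time passes only in rows, so rows that do not move let the fingers close. It gives the time, the measured TCP pose, the force, the opening and the grip force at its end, in the units of the state.
- arm.observe(): the state, without advancing time (a new reading comes with each control period).
- arm.get_image(name): name is "scene" or "top"; returns a dict with "frame" (384x512x3 uint8, red, green, blue), "mtx" (3x3 intrinsics, pixels), "T" (4x4, takes a point from camera to world coordinates). Camera axes: x right, y down, z forward; pixel columns grow to the right and rows downward; lengths in m; the calibration is good to about 2 mm. A picture is of the moment at which its call begins. There is no depth.
- arm.sign_off(): hands the job in; it is judged then, once.
Trained networks look in a picture, given as the dict that the camera call returned (one of the last four; its "shot" number tells which), for a name from the list of things; names that differ only in an ending like _2 or _b are one class to them, and where a whole thing is asked for, a point or a joint stands for the part that bears it (a point fixed in the world has none). Each returns a list of dicts, best first, with "conf" (0 to 1); they miss things now and then, are a little off and sometimes report something else, mostly with a low value. They report only what shows in the picture. A call takes as long as a camera call. They do not tell look-alikes from the thing itself.
- arm.look_for(label, picture): "centre" ([column, row] as shares, 0 to 1, of the picture: columns of its width, rows of its height, amid what is visible of it).
- arm.trace(label, picture): "region" (384x512 bool, what is visible of it) and "centre" ([column, row] as shares, 0 to 1, of the picture: columns of its width, rows of its height, amid what is visible of it).
- arm.place_of(label, picture): "centre" ([column, row] as shares, 0 to 1, of the picture: columns of its width, rows of its height: a listed point, or the origin of a listed thing).
The state is a dict: "clock": time; "joints": joint angles; "dq": joint speeds; "joint_efforts": joint torques, N m; "position": TCP position; "ee_rot": TCP orientation; "force": force on the tool from outside, world axes, zero at the start; "ft_torque": the same for the moment, N m; "width": opening from 0.0 (shut) to 1.0 (fully open); "gripper_force": force on a finger pad.
Only numpy, scipy, OpenCV 4.12 (cv2) and the standard library are available. Lean on these libraries where they do the work, as an engineer would, in place of code of your own. Each camera call takes 0.05 s, during which the arm holds its last target. There are 200 camera calls.

## Working session

There is one attempt and no reset: what is moved stays moved. The work goes in short steps, Python scripts to look and compute and a tool call to move; the robot and the scene stay as the last step left them, time stands still between calls to the robot, and variables do not carry over. Pictures are saved under pics/ and viewed, at most 15 in all, crops included, and the job is handed in when it is done.

Besides the shell and the picture viewer there is one more tool, called after ">>>" in YAML: its name, and indented under it one key for each argument. carry_out: Moves the arm, as the interface text tells. Its arguments: {"type":"object","properties":{"claw":{"type":"array","items":{"type":"number"}},"delta_pos":{"type":"array","items":{"type":"array","items":{"type":"number"}}},"angular":{"type":"array","items":{"type":"array","items":{"type":"number"}}},"force":{"type":"number"}},"required":["claw","delta_pos","angular"]}

```bash
mkdir -p pics; ls; cat > h.py <<'E'
import numpy as np, cv2
from cell import arm
def ray(p,uv):
    K,T=np.array(p["mtx"]),np.array(p["T"]); d=T[:3,:3]@np.linalg.solve(K,[uv[0],uv[1],1.]); return T[:3,3],d
def onz(p,uv,z):
    o,d=ray(p,uv); return o+d*(z-o[2])/d[2]
def proj(p,X):
    K,T=np.array(p["mtx"]),np.array(p["T"]); c=K@(T[:3,:3].T@(np.array(X)-T[:3,3])); return c[:2]/c[2]
def tri(p,a,q,b):
    o1,d1=ray(p,a);o2,d2=ray(q,b); d1/=np.linalg.norm(d1); d2/=np.linalg.norm(d2)
    s=np.linalg.lstsq(np.c_[d1,-d2],o2-o1,rcond=None)[0]; A=o1+s[0]*d1;B=o2+s[1]*d2
    return (A+B)/2,np.linalg.norm(A-B)
def save(p,n,crop=None,f=1):
    im=p["frame"][:,:,::-1]
    if crop: a,b,c,d=crop; im=im[b:d,a:c]
    cv2.imwrite("pics/"+n,cv2.resize(im,None,fx=f,fy=f,interpolation=cv2.INTER_CUBIC))
E
python3 - <<'E'
from h import *
np.set_printoptions(precision=3,suppress=True)
s=arm.get_image("scene");t=arm.get_image("top")
save(s,"s0.png",None,1.5);save(t,"t0.png",None,1.5)
print({k:np.round(v,3) for k,v in arm.observe().items()})
for n,p in(("s",s),("t",t)):
    print(n,np.array(p["T"]))
    for l in "pepper_mill spice_jar_a salt_shaker spice_jar_b wire_rack beech_rack tin sweet_jar garlic".split():
        print(n,l,[(np.round(np.array(d["centre"])*[512,384],1).tolist(),round(d["conf"],2)) for d in arm.look_for(l,p)],'PO',[(np.round(np.array(d["centre"])*[512,384],1).tolist(),round(d["conf"],2)) for d in arm.place_of(l,p)])
E
```

```text
pics
{'clock': np.float64(0.1), 'joints': array([-1.31 ,  0.435,  0.025,  1.574, -0.012,  1.134, -0.075]), 'dq': array([-0.001, -0.001, -0.001, -0.002,  0.002, -0.   , -0.001]), 'joint_efforts': array([  0.002, -66.911,   0.987, -31.514,  -0.061,   0.037,   0.   ]), 'position': array([0.222, 0.584, 0.226]), 'ee_rot': array([-0.568, -3.09 ,  0.002]), 'force': array([-0.32 ,  0.739,  0.389]), 'ft_torque': array([ 0.028, -0.022,  0.072]), 'gripper_force': np.float64(0.0), 'width': np.float64(1.0)}
s [[ 0.83  -0.412  0.376  0.032]
 [-0.557 -0.624  0.548 -0.758]
 [ 0.009 -0.665 -0.747  1.138]
 [ 0.     0.     0.     1.   ]]
s pepper_mill [([300.2, 264.6], 0.7)] PO [([296.6, 278.3], 0.93)]
s spice_jar_a [([315.3, 287.5], 0.81), ([331.1, 232.7], 0.78), ([282.3, 248.2], 0.66), ([226.4, 218.9], 0.63)] PO [([229.1, 228.8], 0.84), ([316.4, 296.6], 0.82), ([285.4, 259.3], 0.68), ([329.8, 242.4], 0.68)]
s salt_shaker [([271.1, 228.9], 0.78)] PO [([271.9, 231.7], 0.58)]
s spice_jar_b [([315.3, 287.5], 0.81), ([331.1, 232.7], 0.78), ([282.3, 248.2], 0.66), ([226.4, 218.9], 0.63)] PO [([229.1, 228.8
[... 746 characters left out ...]
], 0.62), ([379.1, 204.9], 0.59), ([334.0, 153.3], 0.54)]
t salt_shaker [] PO [([304.9, 197.6], 0.65), ([364.4, 152.8], 0.58)]
t spice_jar_b [([381.6, 201.6], 0.8), ([272.0, 222.2], 0.69), ([337.3, 150.2], 0.6), ([331.1, 197.1], 0.59)] PO [([324.0, 194.6], 0.71), ([269.6, 223.0], 0.62), ([379.1, 204.9], 0.59), ([334.0, 153.3], 0.54)]
t wire_rack [([327.1, 201.2], 0.66)] PO [([338.4, 196.5], 0.67)]
t beech_rack [([209.7, 191.6], 0.65), ([353.9, 199.6], 0.58)] PO [([212.9, 191.6], 0.62), ([353.6, 200.8], 0.42)]
t tin [([164.0, 144.6], 0.78)] PO [([165.3, 147.8], 0.89)]
t sweet_jar [([304.5, 154.0], 0.97)] PO [([302.4, 157.8], 0.56)]
t garlic [([366.6, 151.6], 0.57)] PO [([365.9, 152.3], 0.71)]
```

View pics/s0.png

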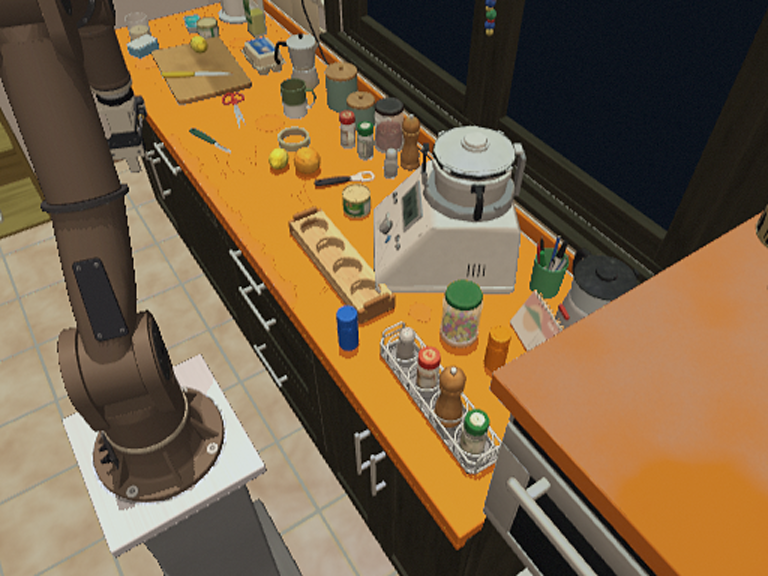

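View pics/t0.png

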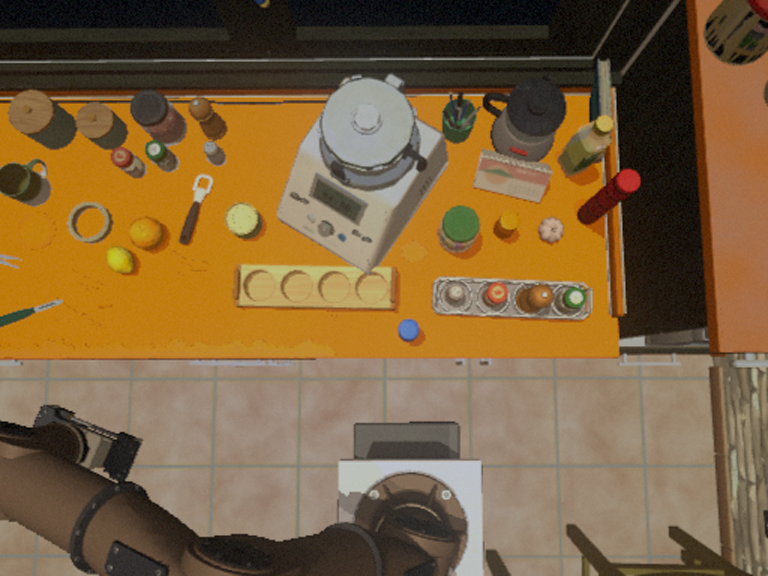

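The top view reads left to right: salt shaker (455,292), red jar (496,293), mill (538,297), green jar (573,298). Pixels are at 1.5x. The blue jar (408,330) and orange jar (507,222) are look-alikes, and the twins stand at the window (upper left). The beech rack is on the left, at about (316,287). The food processor's corner (372,268) is close to its right-hand well.

```bash
python3 - <<'E'
from h import *
s=arm.get_image("scene");t=arm.get_image("top")
import pickle; pickle.dump((s,t),open("p0.pkl","wb"))
save(t,"t1.png",(150,140,420,240),2.9)
save(s,"s1.png",(185,110,355,325),2.75)
E
```

```text
(no output)
```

View pics/t1.png

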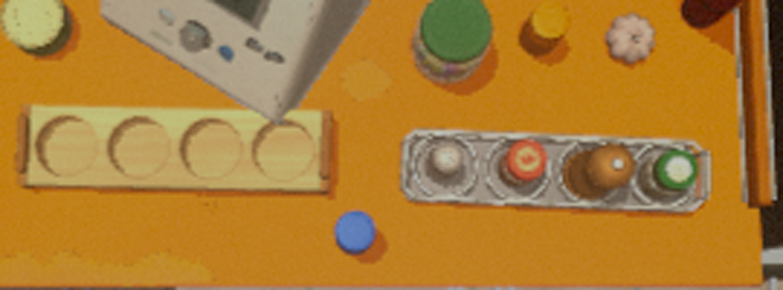

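View pics/s1.png

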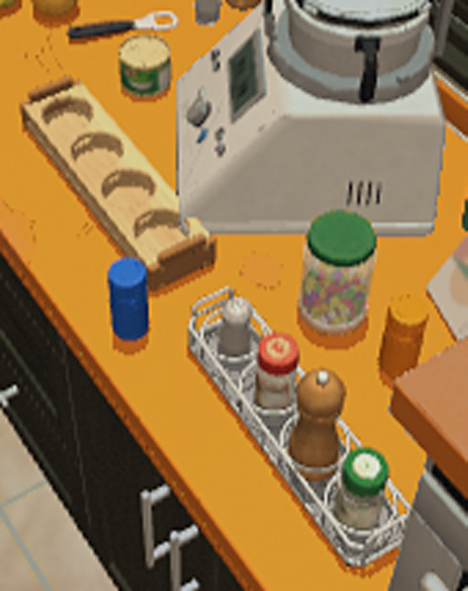

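```bash
cat > m.py <<'E'
from h import *
import pickle
np.set_printoptions(precision=4,suppress=True)
s,t=pickle.load(open("p0.pkl","rb"))
S=lambda x,y:(185+(x+.5)/2.75-.5,110+(y+.5)/2.75-.5)
T=lambda x,y:(150+(x+.5)/2.9-.5,140+(y+.5)/2.9-.5)
for n,a,b in [("w1",(70,147),(68,111)),("w2",(140,147.5),(98,151)),("w3",(212,149),(129,186)),("w4",(284,151.5),(163,226)),
 ("salt",(449,158),(237,303)),("red",(525,159),(279,350)),("knob",(619,162),(322,378)),("green",(677,167),(368,467)),("sweet",(456,28),(342,240))]:
    X,e=tri(t,T(*a),s,S(*b)); print(n,X,round(e,4))
    if n[0]=='w': print("   top@.044",onz(t,T(*a),.044),"sc",onz(s,S(*b),.044))
for n,a in [("salt",.1),("red",.116),("knob",.18),("green",.116)]: pass
print("top@z", onz(t,T(449,158),.1),onz(t,T(525,159),.116),onz(t,T(619,162),.18),onz(t,T(677,167),.116))
print("sc@z", onz(s,S(237,303),.1),onz(s,S(279,350),.116),onz(s,S(322,378),.18),onz(s,S(368,467),.116))
c0,c1=onz(s,S(182,232),0),onz(s,S(435,230),0); print("proc base",c0,c1,"top corner tip",onz(t,T(278,122),0),onz(t,T(278,122),.05))
print("tip tri",tri(t,T(278,122),s,S(182,225)))
n=np.cross(c1-c0,[0,0,1])
for q in [(182,222),(215,180),(250,137),(285,92)]:
    o,d=ray(s,S(*q)); print(q,o+d*(n@(c0-o))/(n@d))
print("wire corners top@.0", [onz(t,T(*q),.046)[:2] for q in [(405,132),(403,200),(705,210),(706,148)]])
print("wire corners sc", [onz(s,S(*q),.046)[:2] for q in [(190,322),(355,555)]])
E
python3 m.py
```

```text
w1 [0.5359 0.3291 0.054 ] 0.0015
   top@.044 [0.5364 0.3314 0.044 ] sc [0.5413 0.3388 0.044 ]
w2 [0.5364 0.25   0.0419] 0.0016
   top@.044 [0.5354 0.25   0.044 ] sc [0.5362 0.2478 0.044 ]
w3 [0.5337 0.1654 0.0492] 0.0023
   top@.044 [0.5332 0.1664 0.044 ] sc [0.5372 0.1694 0.044 ]
w4 [0.5313 0.0816 0.0507] 0.0048
   top@.044 [0.5299 0.0829 0.044 ] sc [0.5367 0.0858 0.044 ]
salt [ 0.516  -0.1036  0.1024] 0.0023
red [ 0.5135 -0.1868  0.1102] 0.0023
knob [ 0.5006 -0.2753  0.1757] 0.0023
green [ 0.5031 -0.3533  0.1116] 0.001
sweet [ 0.6574 -0.1114  0.1289] 0.0018
top@z [ 0.5152 -0.1032  0.1   ] [ 0.5119 -0.1855  0.116 ] [ 0.5011 -0.275   0.18  ] [ 0.5022 -0.3519  0.116 ]
sc@z [ 0.5182 -0.1025  0.1   ] [ 0.5119 -0.1904  0.116 ] [ 0.4973 -0.2771  0.18  ] [ 0.5015 -0.3552  0.116 ]
proc base [0.5721 0.0972 0.    ] [ 0.8511 -0.0827  0.    ] top corner tip [0.5706 0.0918 0.    ] [0.5636 0.0896 0.05  ]
tip tri (array([0.5678, 0.0907, 0.0223]), np.float64(0.0006168056669793123))
(182, 222) [0.5722 0.0971 0.0195]
(215, 180) [0.6074 0.0744 0.097 ]
(250, 137) [0.642  0.0521 0.1705]
(285, 92) [0.674  0.0315 0.2418]
wire corners top@.0 [array([ 0.5517, -0.0574]), array([ 0.4729, -0.0541]), array([ 0.4599, -0.3998]), array([ 0.5314, -0.404 ])]
wire corners sc [array([ 0.4813, -0.0612]), array([ 0.4592, -0.3989])]
```

Measured heights: salt 0.102, red 0.110, mill 0.176 and green 0.112. These fit the text, given places 10 mm up. Green goes first. I'll lift and turn the tool so the fingers close along world x, then move over. After the turn, tool x = +y and tool y = +x.

>>> carry_out:
  claw: [9,9,9,9,9,9,9,9,9,9,9,9,9,9,9,9,9,9,9,9]
  delta_pos:
    - [0,0,-1]
    - [0,0,-1]
    - [0,0,-1]
    - [0,0,-1]
    - [0,0,-1]
    - [0,0,-1]
    - [0,0,-1]
    - [0,0,-1]
    - [0,0,-1]
    - [-3.5,2,0]
    - [-3.5,2,0]
    - [-3.5,2,0]
    - [-3.5,2,0]
    - [-3.5,2,0]
    - [-3.5,2,0]
    - [-3.5,2,0]
    - [-3.5,2,0]
    - [-3.5,2,0]
    - [-3.5,2,0]
    - [-3.5,2,0]
  angular:
    - [0,0,0.134]
    - [0,0,0.134]
    - [0,0,0.134]
    - [0,0,0.134]
    - [0,0,0.134]
    - [0,0,0.134]
    - [0,0,0.134]
    - [0,0,0.134]
    - [0,0,0.134]
    - [0,0,0]
    - [0,0,0]
    - [0,0,0]
    - [0,0,0]
    - [0,0,0]
    - [0,0,0]
    - [0,0,0]
    - [0,0,0]
    - [0,0,0]
    - [0,0,0]
    - [0,0,0]
  force: 20

```text
clock: 4.0
position: [0.4433, 0.1978, 0.317]
ee_rot: [-2.22, -2.222, -0.001]
force: [1.6, 0.2, 0.0]
width: 0.977
gripper_force: 0.0
```

```bash
python3 - <<'E'
from h import *
import pickle
s,t=pickle.load(open("p0.pkl","rb"))
print("tall counter corner",tri(t,(710/1.5,352/1.5),s,(493/1.5,375/1.5)))
print("board",onz(t,(600/1.5,90/1.5),.1),onz(t,(620/1.5,315/1.5),0),onz(t,(610/1.5,310/1.5),.1))
from scipy.spatial.transform import Rotation as R
o=arm.observe();print(o["position"],R.from_rotvec(o["ee_rot"]).as_matrix().round(3),o["joints"])
E
```

```text
tall counter corner (array([ 0.37835151, -0.46447716,  0.49259161]), np.float64(0.009245102883922164))
board [ 0.96684399 -0.43127759  0.1       ] [ 0.46998297 -0.48287649  0.        ] [ 0.4731936  -0.43009895  0.1       ]
[0.4433424  0.1977628  0.31701228] [[-0.001  1.     0.   ]
 [ 1.     0.001  0.001]
 [ 0.001  0.    -1.   ]] [-0.98871103  0.12891073  0.52879435  1.79039858 -0.0690842   1.23975262
 -0.44003835]
```

>>> carry_out:
  claw: [9,9,9,9,9,9,9,9,9,9,9,9,9,9,9,9,9,9,9,9]
  delta_pos:
    - [-3.1,0.3,0]
    - [-3.1,0.3,0]
    - [-3.1,0.3,0]
    - [-3.1,0.3,0]
    - [-3.1,0.3,0]
    - [-3.1,0.3,0]
    - [-3.1,0.3,0]
    - [-3.1,0.3,0]
    - [-3.1,0.3,0]
    - [-3.1,0.3,0]
    - [-3.1,0.3,0]
    - [-3.1,0.3,0]
    - [-3.1,0.3,0]
    - [-3.1,0.3,0]
    - [-3.1,0.3,0]
    - [-3.1,0.3,0]
    - [-3.1,0.3,0]
    - [-2.4,0.8,0]
    - [0,0,0]
    - [0,0,0]
  angular:
    - [0,0,0]
    - [0,0,0]
    - [0,0,0]
    - [0,0,0]
    - [0,0,0]
    - [0,0,0]
    - [0,0,0]
    - [0,0,0]
    - [0,0,0]
    - [0,0,0]
    - [0,0,0]
    - [0,0,0]
    - [0,0,0]
    - [0,0,0]
    - [0,0,0]
    - [0,0,0]
    - [0,0,0]
    - [0,0,0]
    - [0,0,0]
    - [0,0,0]

```text
clock: 6.0
position: [0.502, -0.3519, 0.3164]
ee_rot: [-2.221, -2.221, 0.001]
force: [0.1, 0.4, 0.2]
width: 0.98
gripper_force: 0.0
```

>>> carry_out:
  claw: [9,9,9,9,9,9,9,9,9,9,9,9,9,9,3,3,3,3,3,3]
  delta_pos:
    - [0,0,2]
    - [0,0,2]
    - [0,0,2]
    - [0,0,2]
    - [0,0,2]
    - [0,0,2]
    - [0,0,2]
    - [0,0,2]
    - [0,0,2]
    - [0,0,2]
    - [0,0,1.5]
    - [0,0,1.5]
    - [0,0,0]
    - [0,0,0]
    - [0,0,0]
    - [0,0,0]
    - [0,0,0]
    - [0,0,0]
    - [0,0,0]
    - [0,0,0]
  angular:
    - [0,0,0]
    - [0,0,0]
    - [0,0,0]
    - [0,0,0]
    - [0,0,0]
    - [0,0,0]
    - [0,0,0]
    - [0,0,0]
    - [0,0,0]
    - [0,0,0]
    - [0,0,0]
    - [0,0,0]
    - [0,0,0]
    - [0,0,0]
    - [0,0,0]
    - [0,0,0]
    - [0,0,0]
    - [0,0,0]
    - [0,0,0]
    - [0,0,0]

```text
clock: 8.0
position: [0.5022, -0.3517, 0.0867]
ee_rot: [-2.22, -2.222, -0.0]
force: [-0.9, -0.3, 1.2]
width: 0.509
gripper_force: 0.4
```

```bash
python3 - <<'E'
from h import *
o=arm.observe();print(o["position"],o["width"],o["gripper_force"],o["force"])
p=arm.get_image("scene");save(p,"s2.png",(225,190,355,325),4)
E
```

```text
[ 0.50224939 -0.3516515   0.08674496] 0.508948756283467 0.35688710398972034 [-0.93576829 -0.26261463  1.21512885]
```

View pics/s2.png

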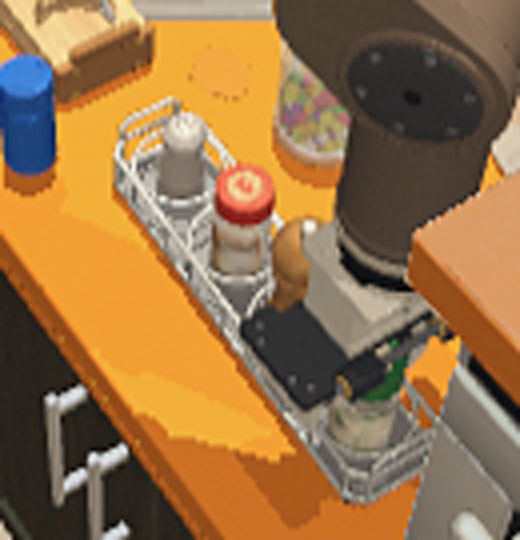

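The crop shows the fingers on either side of the green lid (380,385), clear of the mill (290,260). They are just making contact. I'll finish closing and lift.

>>> carry_out:
  claw: [3,3,3,3,3,3,3,3,3,3,3,3,3,3,3,3,3,3]
  delta_pos:
    - [0,0,0]
    - [0,0,0]
    - [0,0,0]
    - [0,0,0]
    - [0,0,-0.5]
    - [0,0,-1]
    - [0,0,-2]
    - [0,0,-2]
    - [0,0,-2]
    - [0,0,-2]
    - [0,0,-2]
    - [0,0,-2]
    - [0,0,-2]
    - [0,0,-2]
    - [0,0,-2]
    - [0,0,-1]
    - [0,0,-0.5]
    - [0,0,0]
  angular:
    - [0,0,0]
    - [0,0,0]
    - [0,0,0]
    - [0,0,0]
    - [0,0,0]
    - [0,0,0]
    - [0,0,0]
    - [0,0,0]
    - [0,0,0]
    - [0,0,0]
    - [0,0,0]
    - [0,0,0]
    - [0,0,0]
    - [0,0,0]
    - [0,0,0]
    - [0,0,0]
    - [0,0,0]
    - [0,0,0]

```text
clock: 9.85
position: [0.5023, -0.3517, 0.297]
ee_rot: [2.22, 2.222, 0.0]
force: [-0.0, 0.1, -2.1]
width: 0.484
gripper_force: 20.0
```

>>> carry_out:
  claw: [3,3,3,3,3,3,3,3,3,3,3,3,3,3,3,3,3,3,3,3]
  delta_pos:
    - [1.5,0,0]
    - [2.9,-0.4,0]
    - [2.9,-0.4,0]
    - [2.9,-0.4,0]
    - [2.9,-0.4,0]
    - [2.9,-0.4,0]
    - [2.9,-0.4,0]
    - [2.9,-0.4,0]
    - [2.9,-0.4,0]
    - [2.9,-0.4,0]
    - [2.9,-0.4,0]
    - [2.9,-0.4,0]
    - [1.5,0,0]
    - [0,0,0]
    - [0,0,0]
    - [0,0,0]
    - [0,0,0]
    - [0,0,0]
    - [0,0,0]
    - [0,0,0]
  angular:
    - [0,0,0]
    - [0,0,0]
    - [0,0,0]
    - [0,0,0]
    - [0,0,0]
    - [0,0,0]
    - [0,0,0]
    - [0,0,0]
    - [0,0,0]
    - [0,0,0]
    - [0,0,0]
    - [0,0,0]
    - [0,0,0]
    - [0,0,-0.13]
    - [0,0,-0.13]
    - [0,0,-0.13]
    - [0,0,-0.13]
    - [0,0,-0.13]
    - [0,0,-0.13]
    - [0,0,-0.13]

```text
clock: 11.85
position: [0.4573, -0.0027, 0.2958]
ee_rot: [-1.009, -2.974, 0.001]
force: [0.2, 0.3, -0.8]
width: 0.49
gripper_force: 20.0
```

>>> carry_out:
  claw: [3,3,3,3,3,3,3]
  delta_pos:
    - [0,0,0]
    - [0,0,0]
    - [0,0,0]
    - [0,0,0]
    - [0,0,0]
    - [0,0,0]
    - [0,0,0]
  angular:
    - [0,0,-0.13]
    - [0,0,-0.13]
    - [0,0,-0.13]
    - [0,0,-0.13]
    - [0,0,-0.131]
    - [0,0,0]
    - [0,0,0]

```text
clock: 12.55
position: [0.4576, -0.0027, 0.2962]
ee_rot: [-0.02, -3.14, 0.0]
force: [0.6, 0.5, -0.5]
width: 0.484
gripper_force: 20.0
```

```bash
python3 - <<'E'
from h import *
from scipy.spatial.transform import Rotation as R
o=arm.observe();print(o["position"],R.from_rotvec(o["ee_rot"]).as_matrix().round(3),o["width"])
p=arm.get_image("scene");save(p,"s3.png",(190,120,340,260),4)
import pickle;pickle.dump(p,open("p3.pkl","wb"))
E
```

```text
[ 0.45755059 -0.00273685  0.29616976] [[-1.     0.013 -0.001]
 [ 0.013  1.    -0.   ]
 [ 0.001 -0.    -1.   ]] 0.4841747057738192
```

View pics/s3.png

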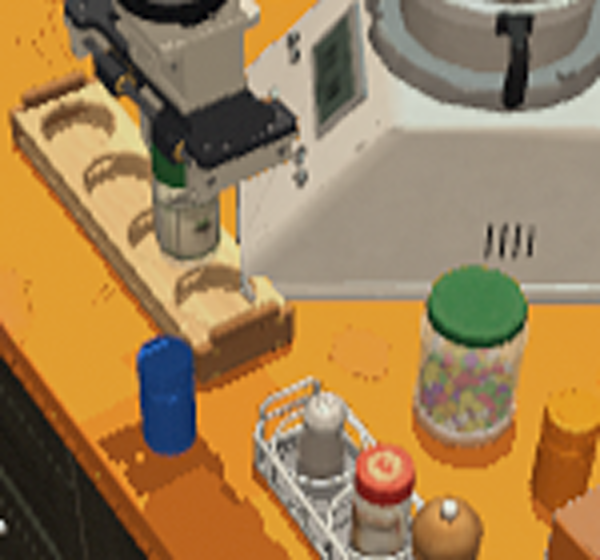

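```bash
python3 - <<'E'
from h import *
import pickle
p=pickle.load(open("p3.pkl","rb"))
c=lambda X:(proj(p,X)-[190,120]+.5)*4-.5
print("jar foot",c([.4576,-.0027,.220]),"lid top",c([.4576,-.0027,.326]), "foot +-22 y", c([.4576,-.0252,.22]),c([.4576,.0198,.22]))
th=np.linspace(0,2*np.pi,200)
im=cv2.resize(p["frame"][120:260,190:340,::-1],None,fx=4,fy=4,interpolation=cv2.INTER_CUBIC)
s,t=pickle.load(open("p0.pkl","rb"))
im2=cv2.resize(t["frame"][175:220,150:275,::-1],None,fx=6,fy=6,interpolation=cv2.INTER_CUBIC)
yaw=-.026
for k in(.126,.042,-.042,-.126):
    C=np.array([.535-np.sin(yaw)*k,.209+np.cos(yaw)*k])
    E=[[C[0]+.035*np.cos(a),C[1]+.035*np.sin(a),.044] for a in th]
    for x in E:
        u=c(x);cv2.circle(im,tuple(int(v) for v in u),0,(255,0,0),-1)
        u=(proj(t,x)-[150,175]+.5)*6-.5;cv2.circle(im2,tuple(int(v) for v in u),0,(255,0,0),-1)
a=np.zeros((270,750,3),np.uint8);
cv2.imwrite("pics/fit.png",np.vstack([im2,np.pad(im[60:390,:350],((0,0),(0,400),(0,0)))]))
E
```

```text
jar foot [185.69468925 248.41646021] lid top [180.17941867 144.12305566] foot +-22 y [201.70712572 266.98768223] [169.99269016 230.20528343]
```

View pics/fit.png

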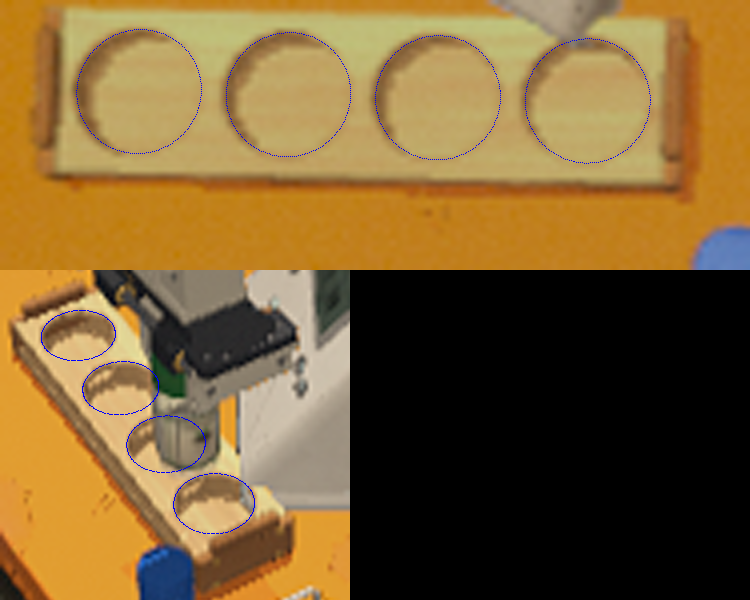

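The model circles (centre (0.535, 0.209), yaw -0.026) sit on all four rims in both views. The jar hangs where the TCP says it should, so I'll go over the right-hand well and lower.

>>> carry_out:
  claw: [3,3,3,3,3,3,3,3,3,3,3,3,3,3,3]
  delta_pos:
    - [-1.3,1.47,0]
    - [-1.5,1.8,0]
    - [-1.5,1.8,0]
    - [-1.5,1.8,0]
    - [-1.5,1.8,0]
    - [0,0,0]
    - [0,0,1]
    - [0,0,2]
    - [0,0,2]
    - [0,0,2]
    - [0,0,2]
    - [0,0,2]
    - [0,0,2]
    - [0,0,1]
    - [0,0,0]
  angular:
    - [0,0,0]
    - [0,0,0]
    - [0,0,0]
    - [0,0,0]
    - [0,0,0]
    - [0,0,0]
    - [0,0,0]
    - [0,0,0]
    - [0,0,0]
    - [0,0,0]
    - [0,0,0]
    - [0,0,0]
    - [0,0,0]
    - [0,0,0]
    - [0,0,0]

```text
clock: 14.1
position: [0.5304, 0.0827, 0.1554]
ee_rot: [-0.016, -3.139, 0.002]
force: [0.2, -0.2, -1.7]
width: 0.488
gripper_force: 20.0
```

>>> carry_out:
  claw: [3,3,3,3,3,3,3,3,3,3,3,3,3]
  delta_pos:
    - [-0.1,0,1]
    - [0,0,1]
    - [0,0,1]
    - [0,0,1]
    - [0,0,0.5]
    - [0,0,0.5]
    - [0,0,0.5]
    - [0,0,0.3]
    - [0,0,0.2]
    - [0,0,0.2]
    - [0,0,0.2]
    - [0,0,0]
    - [0,0,0]
  angular:
    - [0,0,0]
    - [0,0,0]
    - [0,0,0]
    - [0,0,0]
    - [0,0,0]
    - [0,0,0]
    - [0,0,0]
    - [0,0,0]
    - [0,0,0]
    - [0,0,0]
    - [0,0,0]
    - [0,0,0]
    - [0,0,0]

```text
clock: 15.4
position: [0.5328, 0.0834, 0.0928]
ee_rot: [0.014, 3.141, 0.0]
force: [0.3, 0.2, -1.3]
width: 0.485
gripper_force: 20.0
```

>>> carry_out:
  claw: [3,3,3,3]
  delta_pos:
    - [0,0,0.1]
    - [0,0,0.1]
    - [0,0,0.1]
    - [0,0,0]
  angular:
    - [0,0,0]
    - [0,0,0]
    - [0,0,0]
    - [0,0,0]

```text
clock: 15.8
position: [0.5335, 0.0833, 0.0906]
ee_rot: [0.014, 3.14, 0.001]
force: [-1.2, -0.6, 9.0]
width: 0.484
gripper_force: 20.0
```

>>> carry_out:
  claw: [5.5,6.5,7.5,8,8,8,8,8,8,8,8,8,8,8,8,8,8,8,8,8]
  delta_pos:
    - [0,0,0]
    - [0,0,0]
    - [0,0,0]
    - [0,0,0]
    - [0,0,0]
    - [0,0,-0.5]
    - [0,0,-1]
    - [0,0,-2]
    - [0,0,-2.5]
    - [0,0,-3]
    - [0,0,-3]
    - [0,0,-3]
    - [0,0,-3]
    - [0,0,-3]
    - [1,0,-2]
    - [2,0,0]
    - [2,0,0]
    - [0,0,0]
    - [0,0,0]
    - [0,0,0]
  angular:
    - [0,0,0]
    - [0,0,0]
    - [0,0,0]
    - [0,0,0]
    - [0,0,0]
    - [0,0,0]
    - [0,0,0]
    - [0,0,0]
    - [0,0,0]
    - [0,0,0]
    - [0,0,0]
    - [0,0,0]
    - [0,0,0]
    - [0,0,0]
    - [0,0,0]
    - [0,0,0]
    - [0,0,0]
    - [0,0,0.14]
    - [0,0,0.14]
    - [0,0,0.14]

```text
clock: 17.8
position: [0.4825, 0.0835, 0.3207]
ee_rot: [0.678, 3.067, 0.002]
force: [0.2, 0.2, -0.2]
width: 0.875
gripper_force: 0.0
```

>>> carry_out:
  claw: [9,9,9,9,9,9,9,9,9,9]
  delta_pos:
    - [0,0,0]
    - [0,0,0]
    - [0,0,0]
    - [0,0,0]
    - [0,0,0]
    - [0,0,0]
    - [0,0,0]
    - [0,0,0]
    - [0,0,0]
    - [0,0,0]
  angular:
    - [0,0,0.14]
    - [0,0,0.14]
    - [0,0,0.14]
    - [0,0,0.14]
    - [0,0,0.14]
    - [0,0,0.14]
    - [0,0,0.14]
    - [0,0,0.158]
    - [0,0,0]
    - [0,0,0]

```text
clock: 18.8
position: [0.4826, 0.0837, 0.3202]
ee_rot: [-2.203, -2.24, -0.001]
force: [0.3, -0.1, -0.3]
width: 0.981
gripper_force: 0.0
```

```bash
python3 - <<'E'
from h import *
import pickle
from scipy.spatial.transform import Rotation as R
o=arm.observe();print(o["position"],R.from_rotvec(o["ee_rot"]).as_matrix().round(3),o["width"])
p=arm.get_image("scene");t=arm.get_image("top");save(p,"s4.png",(190,110,355,325),2.75)
pickle.dump((p,t),open("p4.pkl","wb"))
E
```

```text
[0.48264014 0.08371845 0.32018898] [[-0.016  1.     0.   ]
 [ 1.     0.016  0.   ]
 [ 0.     0.    -1.   ]] 0.9810016198972408
```

View pics/s4.png

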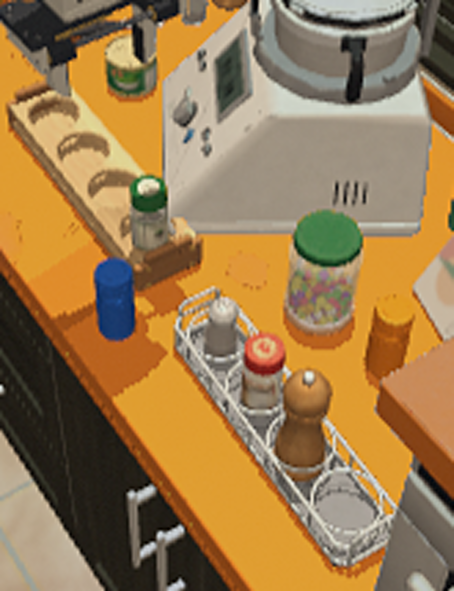

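Green stands upright in well 4. Next is the mill, knob at crop (309,376).

>>> carry_out:
  claw: [9,9,9,9,9,9,9,9,9,9,9,9,9,9,9,9]
  delta_pos:
    - [0,0,0]
    - [-2.6,0.15,0]
    - [-2.6,0.15,0]
    - [-2.6,0.15,0]
    - [-2.6,0.15,0]
    - [-2.6,0.15,0]
    - [-2.6,0.15,0]
    - [-2.6,0.15,0]
    - [-2.6,0.15,0]
    - [-2.6,0.15,0]
    - [-2.6,0.15,0]
    - [-2.6,0.15,0]
    - [-2.6,0.1,0]
    - [-2.6,0,0]
    - [-2.1,0,0]
    - [0,0,0]
  angular:
    - [0,0,0.016]
    - [0,0,0]
    - [0,0,0]
    - [0,0,0]
    - [0,0,0]
    - [0,0,0]
    - [0,0,0]
    - [0,0,0]
    - [0,0,0]
    - [0,0,0]
    - [0,0,0]
    - [0,0,0]
    - [0,0,0]
    - [0,0,0]
    - [0,0,0]
    - [0,0,0]

```text
clock: 20.5
position: [0.4976, -0.2786, 0.3198]
ee_rot: [2.23, 2.212, -0.003]
force: [1.2, -0.4, 1.0]
width: 0.981
gripper_force: 0.0
```

>>> carry_out:
  claw: [9,9,9,9,9,9,9,9,9,9,9,9]
  delta_pos:
    - [0,0,1.8]
    - [0,0,2]
    - [0,0,2]
    - [0,0,2]
    - [0,0,2]
    - [0,0,2]
    - [0,0,2]
    - [0,0,2]
    - [0,0,2]
    - [0,0,1]
    - [0,0,0]
    - [0,0,0]
  angular:
    - [0,0,0]
    - [0,0,0]
    - [0,0,0]
    - [0,0,0]
    - [0,0,0]
    - [0,0,0]
    - [0,0,0]
    - [0,0,0]
    - [0,0,0]
    - [0,0,0]
    - [0,0,0]
    - [0,0,0]

```text
clock: 21.7
position: [0.4991, -0.2752, 0.1323]
ee_rot: [2.225, 2.217, 0.0]
force: [0.7, -0.1, 0.8]
width: 0.975
gripper_force: 0.0
```

Grip with 25 N and lift. The foot has to clear 0.116 m on the way.

>>> carry_out:
  claw: [3,3,3,3,3,3,3,3,3,3,3,3]
  delta_pos:
    - [0,0,0]
    - [0,0,0]
    - [0,0,0]
    - [0,0,0]
    - [0,0,0]
    - [0,0,0]
    - [0,0,0]
    - [0,0,0]
    - [0,0,0]
    - [0,0,0]
    - [0,0,0]
    - [0,0,0]
  angular:
    - [0,0,0]
    - [0,0,0]
    - [0,0,0]
    - [0,0,0]
    - [0,0,0]
    - [0,0,0]
    - [0,0,0]
    - [0,0,0]
    - [0,0,0]
    - [0,0,0]
    - [0,0,0]
    - [0,0,0]
  force: 25

```text
clock: 22.9
position: [0.4989, -0.2753, 0.1318]
ee_rot: [2.226, 2.217, 0.0]
force: [1.5, 0.5, 1.0]
width: 0.516
gripper_force: 25.0
```

>>> carry_out:
  claw: [3,3,3,3,3,3,3,3,3,3,3,3,3]
  delta_pos:
    - [0,0,-0.5]
    - [0,0,-1]
    - [0,0,-1.5]
    - [0,0,-2]
    - [0,0,-2]
    - [0,0,-2]
    - [0,0,-2]
    - [0,0,-2]
    - [0,0,-2]
    - [0,0,-1.5]
    - [0,0,-0.5]
    - [0,0,0]
    - [0,0,0]
  angular:
    - [0,0,0]
    - [0,0,0]
    - [0,0,0]
    - [0,0,0]
    - [0,0,0]
    - [0,0,0]
    - [0,0,0]
    - [0,0,0]
    - [0,0,0]
    - [0,0,0]
    - [0,0,0]
    - [0,0,0]
    - [0,0,0]

```text
clock: 24.2
position: [0.4985, -0.275, 0.3013]
ee_rot: [-2.225, -2.216, 0.0]
force: [-1.1, -0.4, -1.5]
width: 0.514
gripper_force: 25.0
```

>>> carry_out:
  claw: [3,3,3,3,3,3,3,3,3,3,3,3,3,3,3,3,3]
  delta_pos:
    - [1,0,0]
    - [2,-0.3,0]
    - [2.5,-0.4,0]
    - [2.5,-0.4,0]
    - [2.5,-0.4,0]
    - [2.5,-0.4,0]
    - [2.5,-0.4,0]
    - [2.5,-0.4,0]
    - [2.5,-0.4,0]
    - [2.5,-0.4,0]
    - [2.5,-0.3,0]
    - [2.5,0,0]
    - [2.5,0,0]
    - [1.5,0,0]
    - [0.5,0,0]
    - [0,0,0]
    - [0,0,0]
  angular:
    - [0,0,0]
    - [0,0,0]
    - [0,0,0]
    - [0,0,0]
    - [0,0,0]
    - [0,0,0]
    - [0,0,0]
    - [0,0,0]
    - [0,0,0]
    - [0,0,0]
    - [0,0,0]
    - [0,0,0]
    - [0,0,0]
    - [0,0,0]
    - [0,0,0]
    - [0,0,0]
    - [0,0,0]

```text
clock: 25.9
position: [0.4619, 0.049, 0.3016]
ee_rot: [2.227, 2.216, -0.001]
force: [-0.0, -0.6, -1.1]
width: 0.517
gripper_force: 25.0
```

```bash
python3 - <<'E'
from h import *
import pickle
from scipy.spatial.transform import Rotation as R
o=arm.observe();P=o["position"];print(P,R.from_rotvec(o["ee_rot"]).as_matrix().round(3),o["width"])
p=arm.get_image("scene");pickle.dump(p,open("p5.pkl","wb"))
f=[P[0],P[1],P[2]+.019-.141]
im=cv2.resize(p["frame"][120:260,190:340,::-1],None,fx=4,fy=4,interpolation=cv2.INTER_CUBIC)
for a in np.linspace(0,6.283,150):
    u=(proj(p,[f[0]+.029*np.cos(a),f[1]+.029*np.sin(a),f[2]])-[190,120]+.5)*4-.5
    cv2.circle(im,tuple(int(v) for v in u),0,(255,0,0),-1)
cv2.imwrite("pics/s5.png",im)
E
```

```text
[0.46189452 0.04898725 0.30158818] [[ 0.005  1.    -0.   ]
 [ 1.    -0.005 -0.   ]
 [-0.    -0.    -1.   ]] 0.517418676036923
```

View pics/s5.png

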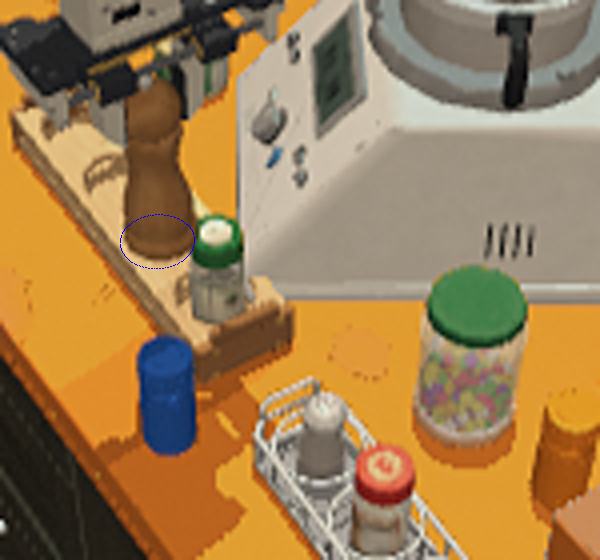

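The mill hangs upright, with its foot at (160,240), about where predicted in the horizontal. It is perhaps a few mm higher than assumed, so I'll lower by force.

>>> carry_out:
  claw: [3,3,3,3,3,3,3,3,3,3,3,3,3,3,3,3,3,3]
  delta_pos:
    - [1,1,0]
    - [2,1.2,0]
    - [2,1.2,0]
    - [2,1.2,0]
    - [2,1.2,0]
    - [2,1,0]
    - [0.8,0.4,0]
    - [0,0,0]
    - [0,0,1]
    - [0,0,2]
    - [0,0,2]
    - [0,0,2]
    - [0,0,2]
    - [0,0,1.5]
    - [0,0,1]
    - [0,0,0.5]
    - [0,0,0]
    - [0,0,0]
  angular:
    - [0,0,0]
    - [0,0,0]
    - [0,0,0]
    - [0,0,0]
    - [0,0,0]
    - [0,0,0]
    - [0,0,0]
    - [0,0,0]
    - [0,0,0]
    - [0,0,0]
    - [0,0,0]
    - [0,0,0]
    - [0,0,0]
    - [0,0,0]
    - [0,0,0]
    - [0,0,0]
    - [0,0,0]
    - [0,0,0]

```text
clock: 27.75
position: [0.5349, 0.1674, 0.1823]
ee_rot: [2.226, 2.216, 0.001]
force: [0.9, -0.2, -1.3]
width: 0.516
gripper_force: 25.0
```

```bash
python3 - <<'E'
from h import *
import pickle
o=arm.observe();P=o["position"];print(P,o["width"])
p=arm.get_image("scene");pickle.dump(p,open("p6.pkl","wb"))
f=[P[0],P[1],P[2]+.019-.141]
c=lambda X:(proj(p,X)-[185,130]+.5)*6-.5
im=cv2.resize(p["frame"][130:220,185:270,::-1],None,fx=6,fy=6,interpolation=cv2.INTER_CUBIC)
for a in np.linspace(0,6.283,150):
    for C,r,z,col in((f,.029,f[2],(255,0,0)),((.5339,.167),.035,.044,(0,0,255))):
        cv2.circle(im,tuple(int(v) for v in c([C[0]+r*np.cos(a),C[1]+r*np.sin(a),z])),0,col,-1)
cv2.imwrite("pics/s6.png",im)
E
```

```text
[0.53492788 0.16737995 0.18230554] 0.5164804351153497
```

View pics/s6.png

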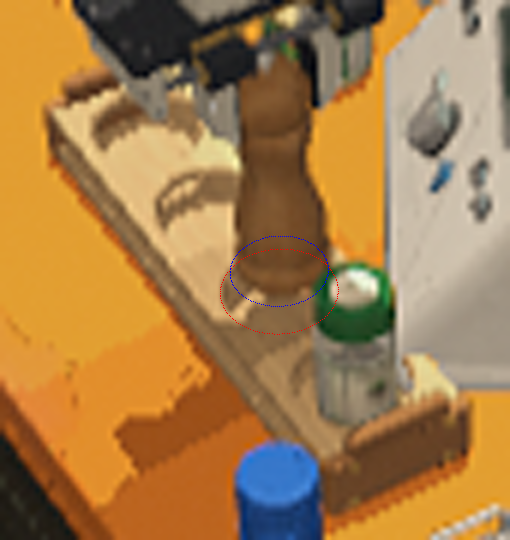

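>>> carry_out:
  claw: [3,3,3,3,3,3,3,3,3,3,3]
  delta_pos:
    - [0,-0.1,0.5]
    - [0,0,1]
    - [0,0,1]
    - [0,0,0.7]
    - [0,0,0.4]
    - [0,0,0.3]
    - [0,0,0.2]
    - [0,0,0.2]
    - [0,0,0.2]
    - [0,0,0]
    - [0,0,0]
  angular:
    - [0,0,0]
    - [0,0,0]
    - [0,0,0]
    - [0,0,0]
    - [0,0,0]
    - [0,0,0]
    - [0,0,0]
    - [0,0,0]
    - [0,0,0]
    - [0,0,0]
    - [0,0,0]

```text
clock: 28.9
position: [0.5336, 0.1676, 0.1368]
ee_rot: [2.226, 2.217, 0.0]
force: [-0.8, -0.2, -1.6]
width: 0.515
gripper_force: 25.0
```

>>> carry_out:
  claw: [3,3,3,3,3]
  delta_pos:
    - [0,0,0.1]
    - [0,0,0.1]
    - [0,0,0.1]
    - [0,0,0]
    - [0,0,0]
  angular:
    - [0,0,0]
    - [0,0,0]
    - [0,0,0]
    - [0,0,0]
    - [0,0,0]

```text
clock: 29.4
position: [0.535, 0.1677, 0.1353]
ee_rot: [2.226, 2.216, 0.005]
force: [-0.9, -0.2, 12.0]
width: 0.515
gripper_force: 25.0
```

Contact came at 0.135, the nominal floor height. Release and rise, then go on to the red jar.

>>> carry_out:
  claw: [5.5,6.5,7.5,9,9,9,9,9,9,9,9,9,9,9,9,9,9]
  delta_pos:
    - [0,0,0]
    - [0,0,0]
    - [0,0,0]
    - [0,0,0]
    - [0,0,0]
    - [0,0,0]
    - [0,0,-1]
    - [0,0,-2]
    - [0,0,-2]
    - [0,0,-3]
    - [0,0,-3]
    - [0,0,-3]
    - [0,0,-3]
    - [0,-1,-1.5]
    - [0,-2,0]
    - [0,0,0]
    - [0,0,0]
  angular:
    - [0,0,0]
    - [0,0,0]
    - [0,0,0]
    - [0,0,0]
    - [0,0,0]
    - [0,0,0]
    - [0,0,0]
    - [0,0,0]
    - [0,0,0]
    - [0,0,0]
    - [0,0,0]
    - [0,0,0]
    - [0,0,0]
    - [0,0,0]
    - [0,0,0]
    - [0,0,0]
    - [0,0,0]

```text
clock: 31.1
position: [0.5035, 0.1678, 0.3193]
ee_rot: [-2.225, -2.217, -0.002]
force: [0.6, 1.3, -0.1]
width: 0.983
gripper_force: 0.0
```

```bash
python3 - <<'E'
from h import *
o=arm.observe();P=o["position"];print(P,o["ee_rot"])
p=arm.get_image("scene");save(p,"s7.png",(185,110,355,325),2.75)
E
```

```text
[0.50353481 0.16783548 0.31930149] [-2.22513136e+00 -2.21727396e+00 -1.63289762e-03]
```

View pics/s7.png

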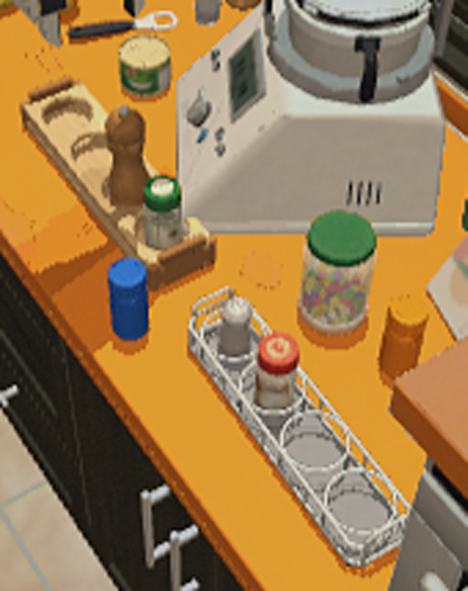

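Green (162,210) and the mill (127,160) stand upright in wells 4 and 3. Next is the red jar, lid at (279,350).

>>> carry_out:
  claw: [9,9,9,9,9,9,9,9,9,9,9,9,9,9,9]
  delta_pos:
    - [-1.5,0,0]
    - [-2.8,0.1,0]
    - [-2.8,0.1,0]
    - [-2.8,0.1,0]
    - [-2.8,0.1,0]
    - [-2.8,0.1,0]
    - [-2.8,0.1,0]
    - [-2.8,0.1,0]
    - [-2.8,0.1,0]
    - [-2.8,0,0]
    - [-2.8,0,0]
    - [-2.8,0,0]
    - [-2.8,0,0]
    - [-0.5,0,0]
    - [0,0,0]
  angular:
    - [0,0,0]
    - [0,0,0]
    - [0,0,0]
    - [0,0,0]
    - [0,0,0]
    - [0,0,0]
    - [0,0,0]
    - [0,0,0]
    - [0,0,0]
    - [0,0,0]
    - [0,0,0]
    - [0,0,0]
    - [0,0,0]
    - [0,0,0]
    - [0,0,0]

```text
clock: 32.65
position: [0.5093, -0.1905, 0.3186]
ee_rot: [2.23, 2.213, -0.002]
force: [0.1, 0.5, 0.0]
width: 0.981
gripper_force: 0.0
```

>>> carry_out:
  claw: [9,9,9,9,9,9,9,9,9,9,9,9,9,9,9]
  delta_pos:
    - [0,0,1.2]
    - [0,0,2]
    - [0,0,2]
    - [0,0,2]
    - [0,0,2]
    - [0,0,2]
    - [0,0,2]
    - [0,0,2]
    - [0,0,2]
    - [0,0,2]
    - [0,0,2]
    - [0,0,1.5]
    - [0,0,0.5]
    - [0,0,0]
    - [0,0,0]
  angular:
    - [0,0,0]
    - [0,0,0]
    - [0,0,0]
    - [0,0,0]
    - [0,0,0]
    - [0,0,0]
    - [0,0,0]
    - [0,0,0]
    - [0,0,0]
    - [0,0,0]
    - [0,0,0]
    - [0,0,0]
    - [0,0,0]
    - [0,0,0]
    - [0,0,0]

```text
clock: 34.15
position: [0.5105, -0.1884, 0.0873]
ee_rot: [2.225, 2.217, 0.001]
force: [0.9, 0.5, -0.5]
width: 0.983
gripper_force: 0.0
```

>>> carry_out:
  claw: [3,3,3,3,3,3,3,3,3,3,3,3]
  delta_pos:
    - [0.1,0.1,0]
    - [0,0,0]
    - [0,0,0]
    - [0,0,0]
    - [0,0,0]
    - [0,0,0]
    - [0,0,0]
    - [0,0,0]
    - [0,0,0]
    - [0,0,0]
    - [0,0,0]
    - [0,0,0]
  angular:
    - [0,0,0]
    - [0,0,0]
    - [0,0,0]
    - [0,0,0]
    - [0,0,0]
    - [0,0,0]
    - [0,0,0]
    - [0,0,0]
    - [0,0,0]
    - [0,0,0]
    - [0,0,0]
    - [0,0,0]
  force: 20

```text
clock: 35.35
position: [0.5111, -0.1874, 0.0867]
ee_rot: [2.226, 2.217, 0.0]
force: [0.7, 0.5, 0.3]
width: 0.477
gripper_force: 20.0
```

>>> carry_out:
  claw: [3,3,3,3,3,3,3,3,3,3,3,3,3,3]
  delta_pos:
    - [0,0,-0.5]
    - [0,0,-1]
    - [0,0,-2]
    - [0,0,-2]
    - [0,0,-2]
    - [0,0,-2]
    - [0,0,-2]
    - [0,0,-2]
    - [0,0,-2]
    - [0,0,-2]
    - [0,0,-2]
    - [0,0,-1.5]
    - [0,0,-0.5]
    - [0,0,0]
  angular:
    - [0,0,0]
    - [0,0,0]
    - [0,0,0]
    - [0,0,0]
    - [0,0,0]
    - [0,0,0]
    - [0,0,0]
    - [0,0,0]
    - [0,0,0]
    - [0,0,0]
    - [0,0,0]
    - [0,0,0]
    - [0,0,0]
    - [0,0,0]

```text
clock: 36.75
position: [0.5111, -0.1875, 0.3024]
ee_rot: [2.226, 2.216, 0.001]
force: [-0.3, 0.1, -1.4]
width: 0.482
gripper_force: 20.0
```

>>> carry_out:
  claw: [3,3,3,3,3,3,3,3,3,3,3,3,3,3,3,3,3,3,3,3]
  delta_pos:
    - [1,0,0]
    - [2,-1,0]
    - [2.8,-1,0]
    - [2.8,-1,0]
    - [2.8,-1,0]
    - [2.8,-1,0]
    - [2.8,0,0]
    - [2.8,0,0]
    - [2.8,0,0]
    - [2.8,0,0]
    - [2.8,0,0]
    - [2.8,1,0]
    - [2.8,1,0]
    - [2.8,1,0]
    - [2.8,1,0]
    - [2.8,1,0]
    - [1.7,1,0]
    - [0,1.3,0]
    - [0,0,0]
    - [0,0,0]
  angular:
    - [0,0,0]
    - [0,0,0]
    - [0,0,0]
    - [0,0,0]
    - [0,0,0]
    - [0,0,0]
    - [0,0,0]
    - [0,0,0]
    - [0,0,0]
    - [0,0,0]
    - [0,0,0]
    - [0,0,0]
    - [0,0,0]
    - [0,0,0]
    - [0,0,0]
    - [0,0,0]
    - [0,0,0]
    - [0,0,0]
    - [0,0,0]
    - [0,0,0]

```text
clock: 38.75
position: [0.5357, 0.2502, 0.3012]
ee_rot: [2.228, 2.214, -0.002]
force: [-0.6, -0.2, 0.4]
width: 0.482
gripper_force: 20.0
```

>>> carry_out:
  claw: [3,3,3,3,3,3,3,3,3,3,3]
  delta_pos:
    - [0,0,1]
    - [0,0,2]
    - [0,0,2]
    - [0,0,2]
    - [0,0,2]
    - [0,0,2]
    - [0,0,2]
    - [0,0,1]
    - [0,0,1]
    - [0,0,0]
    - [0,0,0]
  angular:
    - [0,0,0]
    - [0,0,0]
    - [0,0,0]
    - [0,0,0]
    - [0,0,0]
    - [0,0,0]
    - [0,0,0]
    - [0,0,0]
    - [0,0,0]
    - [0,0,0]
    - [0,0,0]

```text
clock: 39.85
position: [0.5362, 0.2515, 0.1522]
ee_rot: [2.226, 2.217, 0.001]
force: [0.5, 0.2, -0.3]
width: 0.477
gripper_force: 20.0
```

>>> carry_out:
  claw: [3,3,3,3,3,3,3,3,3,3,3,3]
  delta_pos:
    - [0,0,1]
    - [0,0,1]
    - [0,0,1]
    - [0,0,1]
    - [0,0,0.5]
    - [0,0,0.5]
    - [0,0,0.4]
    - [0,0,0.2]
    - [0,0,0.2]
    - [0,0,0.2]
    - [0,0,0]
    - [0,0,0]
  angular:
    - [0,0,0]
    - [0,0,0]
    - [0,0,0]
    - [0,0,0]
    - [0,0,0]
    - [0,0,0]
    - [0,0,0]
    - [0,0,0]
    - [0,0,0]
    - [0,0,0]
    - [0,0,0]
    - [0,0,0]

```text
clock: 41.05
position: [0.536, 0.2516, 0.0918]
ee_rot: [-2.226, -2.217, -0.0]
force: [-0.4, -0.3, -0.8]
width: 0.478
gripper_force: 20.0
```

>>> carry_out:
  claw: [3,3,3,3]
  delta_pos:
    - [0,0,0.1]
    - [0,0,0.1]
    - [0,0,0]
    - [0,0,0]
  angular:
    - [0,0,0]
    - [0,0,0]
    - [0,0,0]
    - [0,0,0]

```text
clock: 41.45
position: [0.5364, 0.2518, 0.0906]
ee_rot: [2.226, 2.217, 0.002]
force: [-1.3, 0.3, 7.0]
width: 0.482
gripper_force: 20.0
```

>>> carry_out:
  claw: [5.5,6.5,7.5,9,9,9,9,9,9,9,9,9,9,9,9,9,9]
  delta_pos:
    - [0,0,0]
    - [0,0,0]
    - [0,0,0]
    - [0,0,0]
    - [0,0,0]
    - [0,0,0]
    - [0,0,-1]
    - [0,0,-2]
    - [0,0,-2]
    - [0,0,-3]
    - [0,0,-3]
    - [0,0,-3]
    - [0,0,-3]
    - [0,0,-3]
    - [0,-1,-2]
    - [0,-1,0]
    - [0,0,0]
  angular:
    - [0,0,0]
    - [0,0,0]
    - [0,0,0]
    - [0,0,0]
    - [0,0,0]
    - [0,0,0]
    - [0,0,0]
    - [0,0,0]
    - [0,0,0]
    - [0,0,0]
    - [0,0,0]
    - [0,0,0]
    - [0,0,0]
    - [0,0,0]
    - [0,0,0]
    - [0,0,0]
    - [0,0,0]

```text
clock: 43.15
position: [0.5149, 0.2518, 0.3102]
ee_rot: [-2.224, -2.217, -0.001]
force: [-0.7, 1.1, -0.6]
width: 0.983
gripper_force: 0.0
```

>>> carry_out:
  claw: [9,9,9,9,9,9,9,9,9,9,9,9,9,9,9]
  delta_pos:
    - [-1.5,0,0]
    - [-2.8,0,0]
    - [-2.8,0,0]
    - [-2.8,0,0]
    - [-2.8,0,0]
    - [-2.8,0,0]
    - [-2.8,0,0]
    - [-2.8,0,0]
    - [-2.8,0,0]
    - [-2.8,0,0]
    - [-2.8,0,0]
    - [-2.8,0,0]
    - [-2.8,0,0]
    - [-0.5,0,0]
    - [0,0,0]
  angular:
    - [0,0,0]
    - [0,0,0]
    - [0,0,0]
    - [0,0,0]
    - [0,0,0]
    - [0,0,0]
    - [0,0,0]
    - [0,0,0]
    - [0,0,0]
    - [0,0,0]
    - [0,0,0]
    - [0,0,0]
    - [0,0,0]
    - [0,0,0]
    - [0,0,0]

```text
clock: 44.65
position: [0.5136, -0.1062, 0.3091]
ee_rot: [-2.229, -2.213, 0.002]
force: [0.1, 0.9, 0.0]
width: 0.982
gripper_force: 0.0
```

The sweet jar's front edge is at x ≈ 0.612 and is 137 mm tall. It would nearly touch the gripper body if I gripped the salt with the fingers closing along x. I'll turn 45° (about 23 mm clearance) and grip high on its straight body with the tips at 0.070, above the 69 mm bow.

>>> carry_out:
  claw: [7,7,7,7,7,7,7,7,7]
  delta_pos:
    - [0.1,0.1,0]
    - [0,0,0]
    - [0,0,0]
    - [0,0,0]
    - [0,0,0]
    - [0,0,0]
    - [0,0,0]
    - [0,0,0]
    - [0,0,0]
  angular:
    - [0,0,0]
    - [0,0,-0.131]
    - [0,0,-0.131]
    - [0,0,-0.131]
    - [0,0,-0.131]
    - [0,0,-0.131]
    - [0,0,-0.13]
    - [0,0,0]
    - [0,0,0]

```text
clock: 45.55
position: [0.5155, -0.1024, 0.3095]
ee_rot: [-1.212, -2.898, -0.0]
force: [0.2, 0.2, -0.5]
width: 0.763
gripper_force: 0.0
```

>>> carry_out:
  claw: [7,7,7,7,7,7,7,7]
  delta_pos:
    - [0,0,1]
    - [0,0,2]
    - [0,0,2]
    - [0,0,2]
    - [0,0,2]
    - [0,0,2]
    - [0,0,0]
    - [0,0,0]
  angular:
    - [0,0,0]
    - [0,0,0]
    - [0,0,0]
    - [0,0,0]
    - [0,0,0]
    - [0,0,0]
    - [0,0,0]
    - [0,0,0]

```text
clock: 46.35
position: [0.5153, -0.1033, 0.1996]
ee_rot: [-1.21, -2.898, 0.001]
force: [0.8, 0.3, 0.5]
width: 0.763
gripper_force: 0.0
```

```bash
python3 - <<'E'
from h import *
from scipy.spatial.transform import Rotation as R
o=arm.observe();P=o["position"];print(P,R.from_rotvec(o["ee_rot"]).as_matrix().round(3))
p=arm.get_image("scene");save(p,"s8.png",(190,150,340,275),4)
E
```

```text
[ 0.51525403 -0.10328721  0.19958613] [[-0.703  0.711 -0.001]
 [ 0.711  0.703 -0.   ]
 [ 0.    -0.001 -1.   ]]
```

View pics/s8.png

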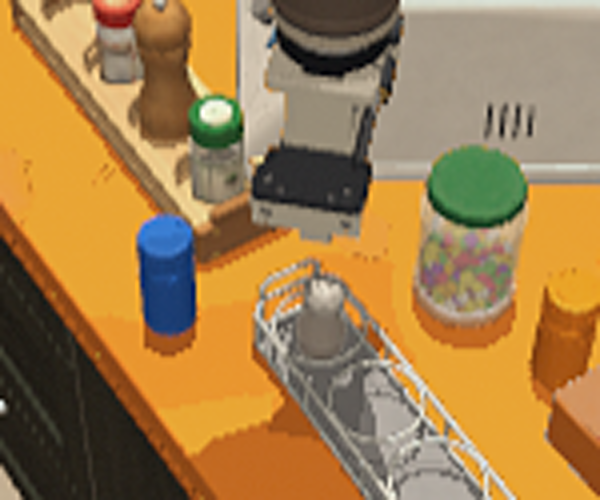

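The salt (322,310) is right below the fingers, clear of the sweet jar (475,180), and the red jar stands in well 2. I'll lower and grip.

>>> carry_out:
  claw: [7,7,7,7,7,7,7,7,7,7,7]
  delta_pos:
    - [0,0,1.5]
    - [0,0,2]
    - [0,0,2]
    - [0,0,2]
    - [0,0,2]
    - [0,0,1.5]
    - [0,0,1]
    - [0,0,0.6]
    - [0,0,0.4]
    - [0,0,0]
    - [0,0,0]
  angular:
    - [0,0,0]
    - [0,0,0]
    - [0,0,0]
    - [0,0,0]
    - [0,0,0]
    - [0,0,0]
    - [0,0,0]
    - [0,0,0]
    - [0,0,0]
    - [0,0,0]
    - [0,0,0]

```text
clock: 47.5
position: [0.5158, -0.1034, 0.0702]
ee_rot: [1.209, 2.899, 0.001]
force: [1.0, 0.7, -0.2]
width: 0.764
gripper_force: 0.0
```

>>> carry_out:
  claw: [3,3,3,3,3,3,3,3,3,3]
  delta_pos:
    - [0,0,0]
    - [0,0,0]
    - [0,0,0]
    - [0,0,0]
    - [0,0,0]
    - [0,0,0]
    - [0,0,0]
    - [0,0,0]
    - [0,0,0]
    - [0,0,0]
  angular:
    - [0,0,0]
    - [0,0,0]
    - [0,0,0]
    - [0,0,0]
    - [0,0,0]
    - [0,0,0]
    - [0,0,0]
    - [0,0,0]
    - [0,0,0]
    - [0,0,0]

```text
clock: 48.5
position: [0.5154, -0.1033, 0.0697]
ee_rot: [-1.209, -2.9, -0.0]
force: [1.1, -0.3, -0.3]
width: 0.359
gripper_force: 19.1
```

```bash
python3 - <<'E'
from h import *
o=arm.observe();print(o["position"],o["width"],o["gripper_force"])
p=arm.get_image("scene");save(p,"s9.png",(235,180,315,260),7)
E
```

```text
[ 0.51543482 -0.10334526  0.06970781] 0.35866379065998705 19.114288883283734
```

View pics/s9.png

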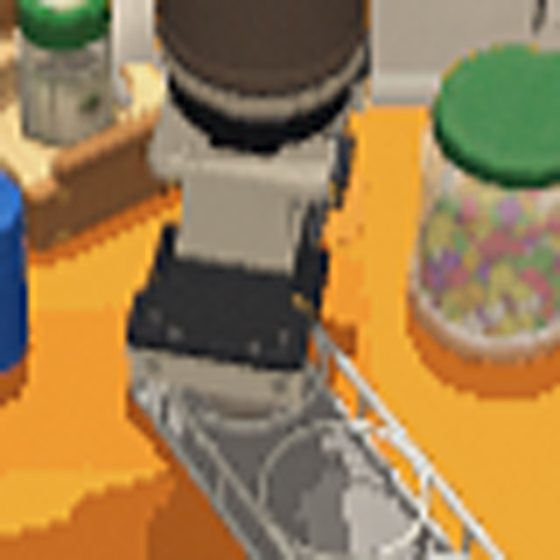

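The opening is only 33 mm, so the pads hold the domed top, not the 44 mm body. I'll open slightly and regrip about 12 mm lower. At a 55 mm opening the fingers stay inside the bow.

>>> carry_out:
  claw: [5.6,5.6,5.6,5.6,5.6,5.6,5.6,5.6,5.6,5.6,5.6,5.6,5.6]
  delta_pos:
    - [0,0,0]
    - [0,0,0]
    - [0,0,0]
    - [0,0,0]
    - [0,0,0.2]
    - [0,0,0.2]
    - [0,0,0.2]
    - [0,0,0.2]
    - [0,0,0.2]
    - [0,0,0.2]
    - [0,0,0.1]
    - [0,0,0]
    - [0,0,0]
  angular:
    - [0,0,0]
    - [0,0,0]
    - [0,0,0]
    - [0,0,0]
    - [0,0,0]
    - [0,0,0]
    - [0,0,0]
    - [0,0,0]
    - [0,0,0]
    - [0,0,0]
    - [0,0,0]
    - [0,0,0]
    - [0,0,0]

```text
clock: 49.85
position: [0.5155, -0.1034, 0.0567]
ee_rot: [1.209, 2.9, 0.0]
force: [-0.8, 0.8, 0.2]
width: 0.609
gripper_force: 0.0
```

>>> carry_out:
  claw: [3,3,3,3,3,3,3,3]
  delta_pos:
    - [0,0,0]
    - [0,0,0]
    - [0,0,0]
    - [0,0,0]
    - [0,0,0]
    - [0,0,0]
    - [0,0,0]
    - [0,0,0]
  angular:
    - [0,0,0]
    - [0,0,0]
    - [0,0,0]
    - [0,0,0]
    - [0,0,0]
    - [0,0,0]
    - [0,0,0]
    - [0,0,0]

```text
clock: 50.65
position: [0.5156, -0.1034, 0.0568]
ee_rot: [1.209, 2.9, 0.0]
force: [-0.2, 0.5, 1.3]
width: 0.397
gripper_force: 19.4
```

The width is now 36.5 mm, 13 mm lower, so the body tapers. That grip is sound. Firm up to 28 N and lift slowly.

>>> carry_out:
  claw: [3,3,3,3,3,3,3,3,3,3,3,3,3,3,3]
  delta_pos:
    - [0,0,0]
    - [0,0,0]
    - [0,0,-0.3]
    - [0,0,-0.5]
    - [0,0,-1]
    - [0,0,-1]
    - [0,0,-1]
    - [0,0,-1]
    - [0,0,-1]
    - [0,0,-1]
    - [0,0,-1]
    - [0,0,-1]
    - [0,0,-1]
    - [0,0,0]
    - [0,0,0]
  angular:
    - [0,0,0]
    - [0,0,0]
    - [0,0,0]
    - [0,0,0]
    - [0,0,0]
    - [0,0,0]
    - [0,0,0]
    - [0,0,0]
    - [0,0,0]
    - [0,0,0]
    - [0,0,0]
    - [0,0,0]
    - [0,0,0]
    - [0,0,0]
    - [0,0,0]
  force: 28

```text
clock: 52.15
position: [0.5155, -0.1032, 0.1548]
ee_rot: [1.208, 2.9, 0.0]
force: [-0.7, 1.1, -1.7]
width: 0.389
gripper_force: 27.0
```

```bash
python3 - <<'E'
from h import *
o=arm.observe();P=o["position"];print(P,o["width"],o["gripper_force"],o["force"])
p=arm.get_image("scene");
f=[P[0],P[1],P[2]-.0568+.010]
im=cv2.resize(p["frame"][160:260,225:315,::-1],None,fx=6,fy=6,interpolation=cv2.INTER_CUBIC)
for a in np.linspace(0,6.283,150):
    u=(proj(p,[f[0]+.022*np.cos(a),f[1]+.022*np.sin(a),f[2]])-[225,160]+.5)*6-.5
    cv2.circle(im,tuple(int(v) for v in u),0,(255,0,0),-1)
cv2.imwrite("pics/s10.png",im)
E
```

```text
[ 0.51550974 -0.10320247  0.1547983 ] 0.3889165664243781 26.989933432232647 [-0.72034142  1.10171021 -1.71281489]
```

View pics/s10.png

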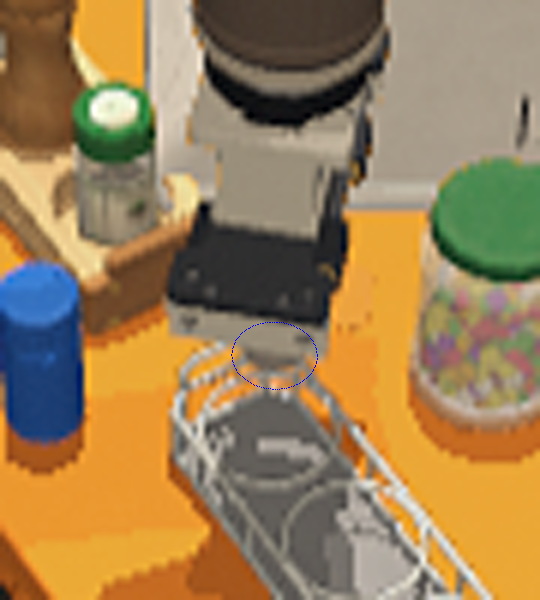

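The salt hangs upright in the grip, foot near (276,365) and centred on the prediction. I'll raise it, turn back and carry it to well 1.

>>> carry_out:
  claw: [3,3,3,3,3,3,3,3,3,3,3,3,3,3,3,3]
  delta_pos:
    - [0,0,-1]
    - [0,0,-1.5]
    - [0,0,-2]
    - [0,0,-2]
    - [0,0,-2]
    - [0,0,-2]
    - [0,0,-1.5]
    - [0,0,-0.5]
    - [0,0,0]
    - [0,0,0]
    - [0,0,0]
    - [0,0,0]
    - [0,0,0]
    - [0,0,0]
    - [0,0,0]
    - [0,0,0]
  angular:
    - [0,0,0]
    - [0,0,0]
    - [0,0,0]
    - [0,0,0]
    - [0,0,0]
    - [0,0,0]
    - [0,0,0.1]
    - [0,0,0.1]
    - [0,0,0.1]
    - [0,0,0.1]
    - [0,0,0.1]
    - [0,0,0.1]
    - [0,0,0.1]
    - [0,0,0.09]
    - [0,0,0]
    - [0,0,0]

```text
clock: 53.8
position: [0.5153, -0.1033, 0.2798]
ee_rot: [-2.229, -2.214, 0.0]
force: [-0.3, -0.3, -0.5]
width: 0.392
gripper_force: 27.0
```

>>> carry_out:
  claw: [3,3,3,3,3,3,3,3,3,3,3,3,3,3,3,3,3,3,3,3]
  delta_pos:
    - [1,0,0]
    - [2,-1,0]
    - [2.8,-1,0]
    - [2.8,-1,0]
    - [2.8,-1,0]
    - [2.8,-1,0]
    - [2.8,-0.5,0]
    - [2.8,0,0]
    - [2.8,0,0]
    - [2.8,0,0]
    - [2.8,0,0]
    - [2.8,0,0]
    - [2.8,0.5,0]
    - [2.8,1,0]
    - [2.8,1,0]
    - [2.8,1,0]
    - [1.2,1,0]
    - [0,1,0]
    - [0,0,0]
    - [0,0,0]
  angular:
    - [0,0,0]
    - [0,0,0]
    - [0,0,0]
    - [0,0,0]
    - [0,0,0]
    - [0,0,0]
    - [0,0,0]
    - [0,0,0]
    - [0,0,0]
    - [0,0,0]
    - [0,0,0]
    - [0,0,0]
    - [0,0,0]
    - [0,0,0]
    - [0,0,0]
    - [0,0,0]
    - [0,0,0]
    - [0,0,0]
    - [0,0,0]
    - [0,0,0]

```text
clock: 55.8
position: [0.5195, 0.3292, 0.2798]
ee_rot: [2.233, 2.209, -0.001]
force: [-0.4, -0.8, -0.9]
width: 0.39
gripper_force: 27.0
```

```bash
python3 - <<'E'
from h import *
from scipy.spatial.transform import Rotation as R
o=arm.observe();P=o["position"];M=R.from_rotvec(o["ee_rot"]).as_matrix();print(P,M.round(3),o["width"])
print("to w1, tool cm",100*M.T@(np.array([.5383,.335,P[2]])-P))
E
```

```text
[0.5195107  0.32917226 0.27982791] [[ 0.011  1.    -0.   ]
 [ 1.    -0.011 -0.001]
 [-0.001 -0.    -1.   ]] 0.38981921795320446
to w1, tool cm [ 6.02802422e-01  1.87260008e+00 -5.79750372e-04]
```

>>> carry_out:
  claw: [3,3,3,3,3,3,3,3,3,3,3,3,3,3,3,3]
  delta_pos:
    - [0.3,0.9,0]
    - [0.2,0.9,0]
    - [0,0,0]
    - [0,0,1]
    - [0,0,2]
    - [0,0,2]
    - [0,0,2]
    - [0,0,2]
    - [0,0,2]
    - [0,0,2]
    - [0,0,1.5]
    - [0,0,1.5]
    - [0,0,1]
    - [0,0,0]
    - [0,0,0]
    - [0,0,0]
  angular:
    - [0,0,0]
    - [0,0,0]
    - [0,0,0]
    - [0,0,0]
    - [0,0,0]
    - [0,0,0]
    - [0,0,0]
    - [0,0,0]
    - [0,0,0]
    - [0,0,0]
    - [0,0,0]
    - [0,0,0]
    - [0,0,0]
    - [0,0,0]
    - [0,0,0]
    - [0,0,0]

```text
clock: 57.4
position: [0.538, 0.3357, 0.1106]
ee_rot: [2.231, 2.211, 0.002]
force: [0.5, -0.1, -1.2]
width: 0.389
gripper_force: 27.0
```

>>> carry_out:
  claw: [3,3,3,3,3,3,3,3,3,3,3]
  delta_pos:
    - [0,0,1]
    - [0,0,1]
    - [0,0,1]
    - [0,0,0.5]
    - [0,0,0.5]
    - [0,0,0.3]
    - [0,0,0.2]
    - [0,0,0.2]
    - [0,0,0.2]
    - [0,0,0]
    - [0,0,0]
  angular:
    - [0,0,0]
    - [0,0,0]
    - [0,0,0]
    - [0,0,0]
    - [0,0,0]
    - [0,0,0]
    - [0,0,0]
    - [0,0,0]
    - [0,0,0]
    - [0,0,0]
    - [0,0,0]

```text
clock: 58.5
position: [0.5376, 0.3356, 0.0609]
ee_rot: [2.231, 2.211, 0.001]
force: [0.7, 0.7, -0.3]
width: 0.395
gripper_force: 27.0
```

>>> carry_out:
  claw: [3,3,3,3]
  delta_pos:
    - [0,0,0.1]
    - [0,0,0.1]
    - [0,0,0]
    - [0,0,0]
  angular:
    - [0,0,0]
    - [0,0,0]
    - [0,0,0]
    - [0,0,0]

```text
clock: 58.9
position: [0.538, 0.3359, 0.0605]
ee_rot: [-2.231, -2.211, -0.003]
force: [-3.9, -1.7, 16.4]
width: 0.387
gripper_force: 28.0
```

Firm contact with the floor. Ease off 0.1 cm, release, rise and retreat.

>>> carry_out:
  claw: [3,4.5,5.5,6.5,7.5,8,8,8,8,8,8,8,8,8,8,8,8,8,8]
  delta_pos:
    - [0,0,-0.1]
    - [0,0,0]
    - [0,0,0]
    - [0,0,0]
    - [0,0,0]
    - [0,0,0]
    - [0,0,0]
    - [0,0,-1]
    - [0,0,-1.5]
    - [0,0,-2]
    - [0,0,-3]
    - [0,0,-3]
    - [0,0,-3]
    - [0,0,-3]
    - [0,0,-3]
    - [0,-3,-3]
    - [0,-3,0]
    - [0,0,0]
    - [0,0,0]
  angular:
    - [0,0,0]
    - [0,0,0]
    - [0,0,0]
    - [0,0,0]
    - [0,0,0]
    - [0,0,0]
    - [0,0,0]
    - [0,0,0]
    - [0,0,0]
    - [0,0,0]
    - [0,0,0]
    - [0,0,0]
    - [0,0,0]
    - [0,0,0]
    - [0,0,0]
    - [0,0,0]
    - [0,0,0]
    - [0,0,0]
    - [0,0,0]

```text
clock: 60.8
position: [0.4772, 0.3362, 0.2861]
ee_rot: [-2.23, -2.212, -0.003]
force: [1.0, 1.1, 0.5]
width: 0.872
gripper_force: 0.0
```

>>> carry_out:
  claw: [8,8,8,8,8,8,8]
  delta_pos:
    - [3,-2,0]
    - [3,-2,0]
    - [3,-2,0]
    - [3,-2,0]
    - [3,-1,0]
    - [0,0,0]
    - [0,0,0]
  angular:
    - [0,0,0]
    - [0,0,0]
    - [0,0,0]
    - [0,0,0]
    - [0,0,0]
    - [0,0,0]
    - [0,0,0]

```text
clock: 61.5
position: [0.3895, 0.4869, 0.2843]
ee_rot: [2.23, 2.211, -0.001]
force: [-1.0, -0.3, 0.2]
width: 0.87
gripper_force: 0.0
```

```bash
python3 - <<'E'
from h import *
o=arm.observe();print(o["position"],o["width"],o["force"])
p=arm.get_image("scene");t=arm.get_image("top")
a=cv2.resize(t["frame"][130:225,140:290,::-1],None,fx=4,fy=4,interpolation=cv2.INTER_CUBIC)
b=cv2.resize(p["frame"][130:215,180:275,::-1],None,fx=2.4,fy=2.4,interpolation=cv2.INTER_CUBIC)
b=np.pad(b,((0,0),(0,600-b.shape[1]),(0,0)))
for k,r,h in((.126,.0175,.1),(.042,.0225,.12),(-.042,.006,.184),(-.126,.0225,.12)):
    C=(.535+.026*k,.209+k)
    for q in np.linspace(0,6.28,60):
        X=[C[0]+r*np.cos(q),C[1]+r*np.sin(q),h]
        cv2.circle(a,tuple(int(v) for v in (proj(t,X)-[140,130]+.5)*4-.5),0,(255,0,0),-1)
cv2.imwrite("pics/end.png",np.vstack([a,b])[:600])
E
```

```text
[0.38948426 0.48689837 0.28433637] 0.8703275906247646 [-1.02001824 -0.28737372  0.15222396]
```

View pics/end.png

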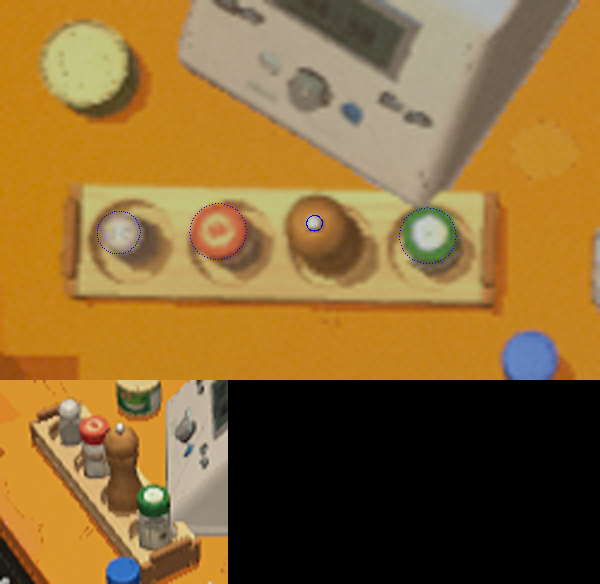

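All four tops lie within about 2 mm of the predicted circles at the right heights. They stand upright in the order salt, red, mill, green. I'll hand it in.

```bash
python3 -c "
from cell import arm
print(arm.sign_off())"
```

```text
the job is handed in; nothing more can be done
None
```

The job is handed in: salt shaker, red jar, pepper mill and green jar stand upright in the beech rack's wells, in the same left-to-right order as before, within about 2 mm of the well centres in the last picture; the tin, sweet jar and garlic were not touched.

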